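# Register a half-printed panel in the spraying jig

### The job

The half-printed turquoise panel is tucked under the bottle riser and is too wide and too thin to pick up: touch down softly on its face, draw it out and slide it flat across the bench into the aluminium jig for its second colour. Bring it gently fully home, its far long edge under the lip against the back fence and its left short edge against the side stop, then swing the red-knobbed clip square across its near edge and let go. The coating marks easily, so never lean on it or jam it against the jig, and do not disturb the paint bottles, the ink roller or the glove box.

Things in the scene. Friction and masses are not known exactly. Their poses are not given: they have to be found in the camera images.
- panel: loose turquoise coated aluminium panel with black printed bars, a flat plate 120 (its x) x 180 (its y) x 3 mm, about 0.18 kg, lying on the bench. Origin: centre of its underside. At the start 75 to 100 mm of its +y end sticks out of the riser. Its coating is marked by a fingertip force above 25 N, or by more than 15 N between it and the jig
- panel_top (a point): centre of the panel's top face, 3 mm above its underside. The panel slides easily on the plastic-covered bench (friction about 0.25; fingertips hold it better): touch down slowly (under 10 mm/s), then a press of 6 to 12 N drags it along without turning it. It hardly turns with the wrist, but swings square under the fingertips when a corner of it is pushed against a fence
- panel_home (a point): corner of the panel at its own (+60, +90) mm, half-way up: the one that goes into the jig's inner corner (+x = far, +y = left)
- panel_back (a point): corner of the panel at its own (+60, -90) mm, half-way up: the other end of the far long edge
- panel_front (a point): corner of the panel at its own (-60, +90) mm, half-way up: the other end of the left short edge
- riser: fixed plywood bottle riser, 240 (its x) x 170 (its y) x 52 mm high, with paint bottles standing on it. Origin: under its centre, on the bench. Its roof is 12 mm thick and 40 mm clear of the bench; it stands on two side walls 12 mm thick at x = -114 and +114 mm and is open at both y ends; the panel sticks out of the +y end (y = +85 mm)
- jig: fixed aluminium registration jig screwed to the bench (the pale sheet under it is level with the bench). Origin: the inner corner of its two stops, at bench height; +x far, +y left. A seated panel lies square with it, its centre at (-60, -90) mm, its axes along the jig's. Its bed is open at -x and -y; only the clip's foot, 20 mm in diameter, stands there, at (-152, -30) mm
- jig_fence (a point): middle of the back fence's face, at bench height, at (0, -90) mm in the jig. The fence is a bar 9 mm high, its face at x = 0 from y = -190 to +22 mm; a lip on it reaches 8 mm over the bed (to x = -8 mm) from y = -190 to 0, its underside 5.5 mm up
- jig_stop (a point): middle of the side stop's face, at bench height, at (-45, 0) mm in the jig. The stop is a bar 9 mm high without a lip, its face at y = 0 from x = -90 to 0 mm
- clip (a joint): angle of the stiff swivelling clip in rad: about 0 to 0.4 at the start; 0 = parked beside the bed, pointing along the jig's +y; turning clockwise from above to 1.571 (end stop) = along the jig's +x, square over the near edge of a seated panel. It stays where it is left. Bar 62 x 18 x 5 mm, underside 5.5 mm above the bench: it passes over the panel without touching. About 3 N at the knob turns it
- clip_knob (a point): centre of the clip's red knob: an upright cylinder 14 mm in diameter, 26 mm tall, from 10.5 to 36.5 mm above the bench, 42 mm from the pivot
- clip_pivot (a point): the clip's pivot axis, 5.5 mm above the bench
- bottle_black: loose black paint bottle standing on the riser, 50 mm in diameter, 115 mm high; origin at the centre of its foot; leave alone
- bottle_blue: loose blue paint bottle standing on the riser, 50 mm in diameter, 115 mm high; origin at the centre of its foot; leave alone
- roller: loose ink roller lying on the bench to the left of the jig: dark drum 130 mm long and 40 mm in diameter along its y, wooden handle along its -x to 185 mm; origin on the bench under the drum's middle; leave alone
- glove_box: loose purple and white glove box lying on the bench to the left, nearer the robot than the jig, 120 (its x) x 240 (its y) x 70 mm high; origin at the centre of its underside; leave alone
Mind the look-alikes: they are no part of the job. Several things have the shape of the panel; the one meant has the colours described above.

How it is judged:
By the outcome, as a careful person would: the job done as asked, in the order asked, and still so for the second after the job is handed in, with the robot touching nothing.
It also fails if it takes over 72 s, if anything falls off the work surface, if the arm or the gripper's body presses on something with over 40 N, if the wrist force passes 120 N, or if a joint passes its speed limit or range.

### The arm

A 6-joint arm with a two-finger parallel gripper is mounted at the origin on the work surface. World frame = base frame: x ahead of the robot, y to its left, z up, the work surface at z = 0. Lengths are in m, angles in rad, forces in N, time in s.
With the tool pointing down it reaches from about 0.35 to 0.725 m from the base axis. Payload 6 kg.
Tool frame: the origin (TCP) lies midway between the tips of the shut fingers; the grasp point (between the pads) lies 19 mm behind it; z points along the fingers, y is the line along which they close (so a half turn about z gives the same grasp; the last joint's range is limited). The gripper opens to 85 mm and grips with 20 to 120 N. Pads are 22 mm wide; open, the fingers measure 114 mm over their backs; the gripper's body (76 mm by 85 mm) begins 54 mm behind the grasp point. The pads swing forward as they close: fully open they stand 13 mm farther back than shut.
Start: joints at [1.499, 0.04, 0.085, 0, -1.615, -0.334], TCP at [0.237, 0.551, 0.231] pointing down, gripper open.
Joint ranges: [-2.56, 2.56], [-1.29, 2.01], [-1.08, 1.49], [-3.29, 1.98], [-2.81, -0.18], [-2.99, 2.99]. Speed limits (rad/s): [2.57, 2.57, 3.01, 3.14, 3.14, 3.14].

### API

Orientations are given as [roll, pitch, yaw] about the fixed x, y, z axes, in that order (R = Rz(yaw) Ry(pitch) Rx(roll)).
In Python, from station import robot, eyes, ticket gives the robot as it stands.
- The arm moves only by the shell command python3 -m jog 'ROWS' [FORCE]. ROWS is JSON, a list of rows, each an object with "rot": the turn, a rotation vector about the tool's x, y, z in degrees, a list of three; "offset": the shift along the tool's x, y, z in m, a list of three; "hand": the closure in counts, from 0 (fully open) to 255 (shut). In form: [{"rot": [wx, wy, wz], "offset": [tx, ty, tz], "hand": hand}, ...]. A call has exactly 10 rows; each row is the pose to reach, as a shift and turn from the pose commanded when the call began, along the tool's axes at that moment; what a row does not reach only later rows make up. A row lasts 1/8 s, in which the tool goes at most 62.5 mm and 10.7 degrees, less where a joint would pass 70% of its speed; a pose out of reach is approached as far as the arm can. A call with a gripper value outside its range is refused whole. The fingers move at their own pace and stop on an object; FORCE is the grip in N (left out, the last holds). Time passes only in rows, so rows that repeat a pose let the fingers close, or fill a call up. It gives the time, the measured TCP pose, the force, the opening and the grip force at its end, in the units of the state.
- robot.get_state(): the state, without advancing time (a new reading comes with each control period).
- eyes.grab_frame(name): name is "scene" or "side" or "wrist"; returns a dict with "pixels" (400x640x3 uint8, red, green, blue), "range_z" (400x640 float32, m along the optical axis (not along the pixel's ray), 0 where there is no reading), "vertical_fov" (degrees; the focal length in pixels is half the picture's height over the tangent of half this angle, whatever the lens; pixels are square), "cx", "cy" (the principal point, pixels), "k1" (the pictures are not rectified: a ray, as slopes to the right and down, at radius r is drawn at 1 + k1 r^2 times it, then the intrinsics apply), "extrinsics" (4x4, takes a point from world to camera coordinates); the wrist camera has in their place "T_tool_cam" (4x4, takes a point from camera to tool coordinates, whose origin is the TCP and whose axes are the flange's). Camera axes: x right, y down, z forward; pixel columns grow to the right and rows downward; lengths in m; the calibration is good to about 2 mm. A picture is of the moment at which its call begins: read the wrist's pose just before it.
- ticket.sign_off(): hands the job in; it is judged then, once.
The state is a dict: "clock": time; "joint_positions": joint angles; "qvel": joint speeds; "joint_torque": joint torques, N m; "position": TCP position; "eef_rot": TCP orientation; "ft_force": force on the tool from outside, world axes, zero at the start; "ft_torque": the same for the moment, N m; "opening": opening from 0.0 (shut) to 1.0 (fully open); "finger_force": force on a finger pad.
Only numpy, scipy, OpenCV 4.12 (cv2) and the standard library are available. Lean on these libraries where they do the work, as an engineer would, in place of code of your own. Each camera call takes 0.05 s, during which the arm holds its last target. There are 200 camera calls.

## Working session

There is one attempt and no reset: what is moved stays moved. The work goes in short steps, Python scripts to look and compute and a shell command to move; the robot and the scene stay as the last step left them, time stands still between calls to the robot, and variables do not carry over. Pictures are saved under pics/ and viewed, at most 12 in all, crops included, and the job is handed in when it is done.

```bash
mkdir -p pics; ls
cat > h.py <<'E'
import numpy as np, cv2
from station import robot, eyes, ticket
from scipy.spatial.transform import Rotation as R
def pose():
    s=robot.get_state(); T=np.eye(4); T[:3,:3]=R.from_euler('xyz',s['eef_rot']).as_matrix(); T[:3,3]=s['position']; return s,T
def grab(n):
    s,T=pose(); f=eyes.grab_frame(n)
    f['Twc']=T@np.array(f['T_tool_cam']) if n=='wrist' else np.linalg.inv(np.array(f['extrinsics']))
    return f
def K(f):
    F=200/np.tan(np.radians(f['vertical_fov'])/2)
    return np.array([[F,0,f['cx']],[0,F,f['cy']],[0,0,1]]), np.array([f['k1'],0,0,0.])
def rays(f,uv):
    k,d=K(f); return cv2.undistortPoints(np.array(uv,float).reshape(-1,1,2),k,d).reshape(-1,2)
def plane(f,uv,z):   # pixel -> world point at height z
    r=rays(f,uv); D=np.c_[r,np.ones(len(r))]@f['Twc'][:3,:3].T; o=f['Twc'][:3,3]
    return o+D*((z-o[2])/D[:,2])[:,None]
def depth(f,uv):
    r=rays(f,uv); z=np.array([np.median(f['range_z'][int(v)-1:int(v)+2,int(u)-1:int(u)+2]) for u,v in np.array(uv)])
    return (np.c_[r,np.ones(len(r))]*z[:,None])@f['Twc'][:3,:3].T+f['Twc'][:3,3]
def save(f,n): cv2.imwrite('pics/'+n,f['pixels'][...,::-1])
E
python3 - <<'E'
from h import *
fs=[grab(n) for n in('scene','side')]
for f,n in zip(fs,('scene','side')): save(f,n+'0.png'); print(n,f['Twc'].round(3).tolist(),f['k1'],f['vertical_fov'])
np.save('f0.npy',np.array(fs,dtype=object),allow_pickle=True)
print(robot.get_state())
E
```

```text
pics
scene [[0.601, 0.49, -0.631, 1.275], [0.799, -0.383, 0.464, -0.642], [-0.014, -0.783, -0.622, 0.832], [0.0, 0.0, 0.0, 1.0]] -0.042816959992962866 53.70423984276882
side [[0.766, -0.315, 0.56, -0.151], [-0.642, -0.349, 0.683, -0.865], [-0.02, -0.883, -0.47, 0.631], [0.0, 0.0, 0.0, 1.0]] -0.09248038882345282 51.524644206620145
{'clock': 0.1, 'joint_positions': array([ 1.49867870e+00,  4.07936262e-02,  8.39248280e-02, -3.66818950e-04,
       -1.61545252e+00, -3.33677267e-01]), 'qvel': array([ 6.80721270e-05,  5.91342070e-04,  2.16234540e-03,  1.52519180e-03,
       -6.91650762e-04,  4.67472980e-04]), 'joint_torque': array([-5.52078636e-03, -3.69347227e+01,  3.48279727e+01,  6.95179403e+00,
       -4.66215904e-03, -6.05174364e-06]), 'position': array([0.23669396, 0.55104763, 0.23037089]), 'eef_rot': array([ 3.14003175e+00, -1.53198815e-04, -4.05778683e-01]), 'ft_force': array([ 0.21801693,  0.67358772, -0.20089134]), 'ft_torque': array([0.00492466, 0.01289134, 0.0055976 ]), 'finger_force': 0.0, 'opening': 0.9979408811922007}
```

View pics/scene0.png

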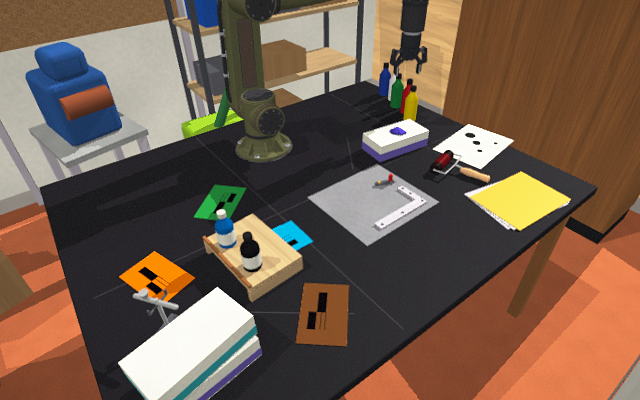

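View pics/side0.png

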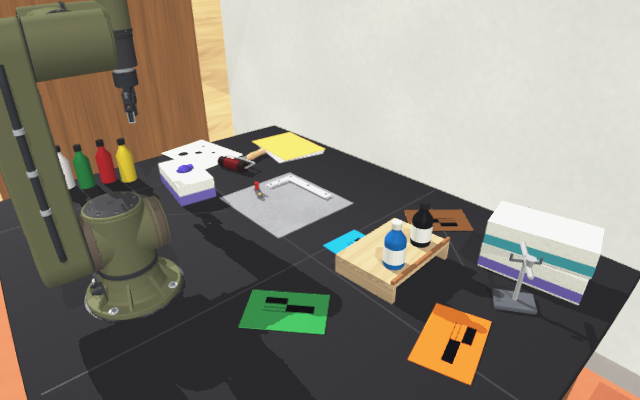

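The panel could be confused with the green (220,203), orange (157,277) and brown (323,313) plates in the scene view. The turquoise one is at (292,237), sticking out of the riser, with the jig at about (400,205) and its red knob at about (391,178). I'll check it in a close crop.

Run:
```python
from h import *
f=np.load('f0.npy',allow_pickle=True)
a=f[0]['pixels'][160:280,260:450]; b=f[1]['pixels'][165:285,215:405]
o=np.vstack([cv2.resize(x,None,fx=4,fy=2.5*0+4,interpolation=cv2.INTER_CUBIC) for x in(a,)])
cv2.imwrite('pics/crop0.png',o[...,::-1])
```

```text
(no output)
```

View pics/crop0.png

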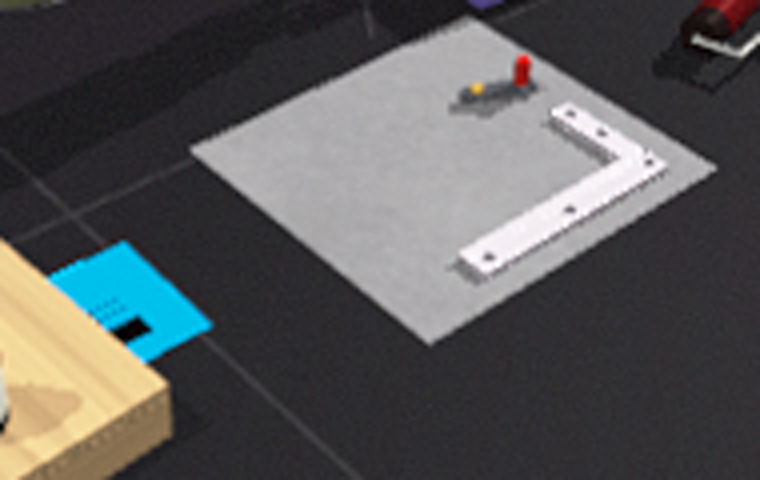

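The crop confirms it is turquoise with black bars. Its free corners are at scene (292,220.5) and (313,241), the fence end is at (375,225), and the clip pivot is at about (379,182).

Run:
```python
from h import *
f=np.load('f0.npy',allow_pickle=True)[0]
c=lambda *p:[(260+u/4,160+v/4) for u,v in p]
print('panel -60,+90 / +60,+90',plane(f,c((127,242),(213,325)),.003).round(4).tolist())
print('lip end(-8,-190), inner corner(-8,0), stop end(-90,0) z9',plane(f,c((458,258),(612,160),(552,108)),.009).round(4).tolist())
print('pivot',plane(f,c((477,90)),.011).round(4),'knob top',plane(f,c((523,58)),.0365).round(4))
g=c((127,242),(213,325),(600,190),(170,385));print(depth(f,g).round(4).tolist())
f=np.load('f0.npy',allow_pickle=True)[0]
print('roof corner z.052',plane(f,c((170,385),(0,240)),.052).round(3).tolist())
s,T=pose();g=grab('wrist');print(np.array(g['T_tool_cam']).round(3).tolist(),g['vertical_fov'],T.round(3).tolist())
```

```text
panel -60,+90 / +60,+90 [[0.4573, -0.165, 0.003], [0.575, -0.1659, 0.003]]
lip end(-8,-190), inner corner(-8,0), stop end(-90,0) z9 [[0.6368, 0.024, 0.009], [0.626, 0.2085, 0.009], [0.5436, 0.2214, 0.009]]
pivot [[0.4859 0.1864 0.011 ]] knob top [[0.5003 0.2254 0.0365]]
[[0.4509, -0.1613, -0.0035], [0.5708, -0.1631, -0.0019], [0.6452, 0.1741, 0.0065], [0.6019, -0.2238, -0.0016]]
roof corner z.052 [[0.645, -0.251, 0.052], [0.445, -0.267, 0.052]]
[[0.0, -0.964, -0.266, 0.067], [1.0, 0.001, -0.002, -0.0], [0.002, -0.266, 0.964, -0.143], [0.0, 0.0, 0.0, 1.0]] 62.54942929194713 [[0.919, -0.395, -0.0, 0.237], [-0.395, -0.919, -0.001, 0.551], [0.0, 0.002, -1.0, 0.23], [0.0, 0.0, 0.0, 1.0]]
```

```bash
cat >> h.py <<'E'
def to(xyz,yaw):  # tool-frame shift and turn from measured pose to a tool-down target
    s,T=pose(); d=T[:3,:3].T@(np.array(xyz)-T[:3,3])
    G=R.from_euler('xyz',[np.pi,0,yaw]).as_matrix(); r=np.degrees(R.from_matrix(T[:3,:3].T@G).as_rotvec())
    print('offset',d.round(4),'rot',r.round(2),'F',s['ft_force'].round(1),'t',s['clock'])
E
python3 -m jog '[{"rot":[0,0,-2],"offset":[0.03,0.02,-0.002],"hand":255},{"rot":[0,0,-5],"offset":[0.075,0.052,-0.005],"hand":255},{"rot":[0,0,-8],"offset":[0.125,0.087,-0.008],"hand":255},{"rot":[0,0,-11],"offset":[0.175,0.121,-0.012],"hand":255},{"rot":[0,0,-14],"offset":[0.225,0.156,-0.016],"hand":255},{"rot":[0,0,-17],"offset":[0.275,0.191,-0.02],"hand":255},{"rot":[0,0,-20],"offset":[0.325,0.225,-0.02],"hand":255},{"rot":[0,0,-22],"offset":[0.37,0.256,-0.02],"hand":255},{"rot":[0,0,-23.25],"offset":[0.4,0.277,-0.02],"hand":255},{"rot":[0,0,-23.25],"offset":[0.408,0.283,-0.02],"hand":255}]' 30
python3 - <<'E'
from h import *
f=grab('wrist'); save(f,'w1.png'); np.save('w1.npy',np.array([f],dtype=object),allow_pickle=True)
print(pose()[1].round(4).tolist())
E
```

```text
clock: 1.4
position: [0.5005, 0.1284, 0.2509]
eef_rot: [3.141, 0.001, -0.003]
ft_force: [-0.2, 0.1, 0.7]
opening: 0.0
finger_force: 0.0
[[1.0, -0.0025, -0.0007, 0.5005], [-0.0025, -1.0, -0.0007, 0.1286], [-0.0007, 0.0007, -1.0, 0.2509], [0.0, 0.0, 0.0, 1.0]]
```

View pics/w1.png

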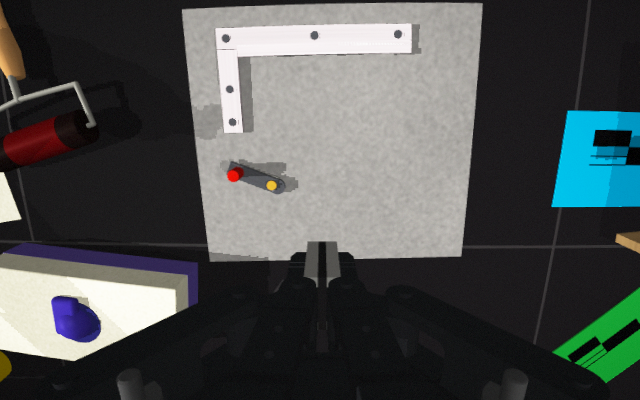

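The wrist view is clear: lip edge from about (240,57) to (411,52), stop face from (240,60) to (242,131), knob (234,175), pivot (271,185), and the panel's free end at (553–568, 111–206). Next I fit lines to these edges.

Run:
```python
from h import *
f=np.load('w1.npy',allow_pickle=True)[0]; p=f['pixels'].astype(int); 
w=(p.min(2)>200)
e=[]
for u in range(265,405,5):
    col=np.where(w[20:80,u])[0]; e.append((u,20+col.max()+.5))
A=plane(f,e,.008)
e2=[]
for v in range(70,128,3):
    r=np.where(w[v,210:260])[0]; e2.append((210+r.max()+.5,v))
B=plane(f,e2,.008)
def fit(P):
    vx,vy,x,y=cv2.fitLine(P[:,:2].astype(np.float32),cv2.DIST_HUBER,0,.001,.001).ravel(); n=np.array([-vy,vx]);print('rms',np.std((P[:,:2]-[x,y])@n)); return np.array([vx,vy]),np.array([x,y])
d1,q1=fit(A); d2,q2=fit(B)
yaw1=np.degrees(np.arctan(-d1[0]/d1[1])); yaw2=np.degrees(np.arctan(d2[1]/d2[0]))
t=np.linalg.solve(np.c_[d1,-d2],q2-q1); C=q1+t[0]*d1
print('yaw fence',yaw1,'stop',yaw2,'corner(-8,0)',C)
y=np.radians(yaw1); xa=np.array([np.cos(y),np.sin(y)]); ya=np.array([-xa[1],xa[0]]); J=C+.008*xa
print('jig origin',J,'seated centre',J-.06*xa-.09*ya,'pivot exp',J-.152*xa-.03*ya)
ends=plane(f,[(412,52),(243,132)],.008)[:,:2]; print('ends in jig',[((q-J)@xa,(q-J)@ya) for q in ends])
pv=plane(f,[(271.5,185.5)],.011)[0]; kn=plane(f,[(234,175)],.0365)[0]; print('pivot',pv,'knob',kn,np.linalg.norm((kn-pv)[:2]), 'in jig',(kn[:2]-J)@xa,(kn[:2]-J)@ya)
c=(p[...,2]>180)&(p[...,0]<80)&(p[...,1]>120)
e=[(550+np.where(c[v,550:])[0].min()-.5,v) for v in range(116,204,4)]; dE,qE=fit(plane(f,e,.003))
tp=[(u,90+np.where(c[90:220,u])[0].min()-.5) for u in range(572,636,4)]; dT,qT=fit(plane(f,tp,.003))
bt=[(u,90+np.where(c[90:220,u])[0].max()+.5) for u in range(560,605,4)]; dB,qB=fit(plane(f,bt,.003))
X=lambda d,q,D,Q:q+np.linalg.solve(np.c_[d,-D],Q-q)[0]*d
h=X(dE,qE,dT,qT); n=X(dE,qE,dB,qB)
print('home',h,'front',n,np.linalg.norm(h-n),'yaw end',np.degrees(np.arctan(dE[1]/dE[0])),np.degrees(np.arctan(-dT[0]/dT[1])),np.degrees(np.arctan(-dB[0]/dB[1])))
print('riser corner',plane(f,[(616,236)],.052))
```

```text
rms 0.000289833226004417
rms 0.0003124047014380267
yaw fence 1.069687 stop 1.1478741 corner(-8,0) [0.62867165 0.22274546]
jig origin [0.63667023 0.22289482] seated centre [0.5783608 0.1317904] pivot exp [0.4852568  0.19006243]
ends in jig [(np.float64(-0.007796299402031353), np.float64(-0.19251847957358473)), (np.float64(-0.09030871624740644), np.float64(-0.00111529384802568))]
pivot [0.48379429 0.18921606 0.011     ] knob [0.50142002 0.22625691 0.0365    ] 0.04102062103265316 in jig -0.1351638716140839 0.005886426275752074
rms 0.000375516428738384
rms 0.00041881505007332294
rms 7.143382649205859e-07
home [ 0.573235   -0.16185668] front [ 0.45453724 -0.162258  ] 0.11869841 yaw end 0.19372028 0.38389507 -0.20292921
riser corner [[ 0.43261307 -0.21403132  0.052     ]]
```

```bash
python3 -m jog '[{"rot":[0,0,-0.2],"offset":[0.001,0.03,0],"hand":255},{"rot":[0,0,-0.4],"offset":[0.003,0.08,0.01],"hand":255},{"rot":[0,0,-0.6],"offset":[0.005,0.13,0.035],"hand":255},{"rot":[0,0,-0.8],"offset":[0.007,0.18,0.07],"hand":255},{"rot":[0,0,-1],"offset":[0.009,0.225,0.105],"hand":255},{"rot":[0,0,-1.2],"offset":[0.011,0.265,0.14],"hand":255},{"rot":[0,0,-1.2],"offset":[0.013,0.298,0.175],"hand":255},{"rot":[0,0,-1.2],"offset":[0.0145,0.32,0.205],"hand":255},{"rot":[0,0,-1.2],"offset":[0.0145,0.333,0.224],"hand":255},{"rot":[0,0,-1.2],"offset":[0.0145,0.333,0.232],"hand":255}]'
python3 - <<'E'
from h import *
to([.514,-.205,.003],np.radians(1.1)); f=grab('wrist'); save(f,'w2.png')
E
```

```text
clock: 2.7
position: [0.5142, -0.2025, 0.0183]
eef_rot: [-3.142, 0.001, 0.021]
ft_force: [-0.1, 0.3, 0.5]
opening: -0.003
finger_force: 0.0
offset [-0.0002  0.0025  0.0153] rot [-0.    0.08  0.08] F [-0.1  0.3  0.5] t 2.7
```

View pics/w2.png

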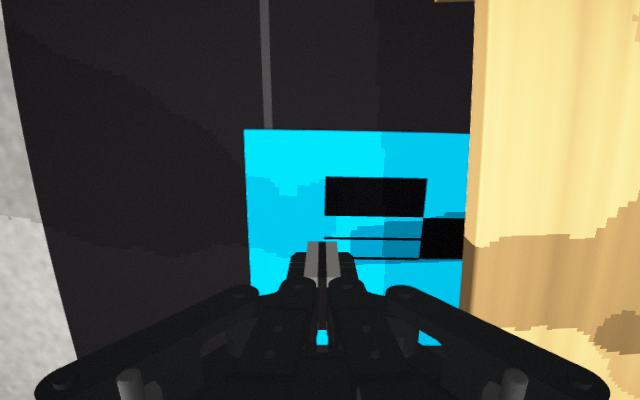

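The fingertip, at about (322,243), is over the turquoise face and clear of the riser edge at column 468.

```bash
python3 -m jog '[{"rot":[0,0,0],"offset":[0,0.001,0.003],"hand":255},{"rot":[0,0,0],"offset":[0,0.002,0.007],"hand":255},{"rot":[0,0,0],"offset":[0,0.002,0.0095],"hand":255},{"rot":[0,0,0],"offset":[0,0.002,0.011],"hand":255},{"rot":[0,0,0],"offset":[0,0.002,0.012],"hand":255},{"rot":[0,0,0],"offset":[0,0.002,0.0127],"hand":255},{"rot":[0,0,0],"offset":[0,0.002,0.0133],"hand":255},{"rot":[0,0,0],"offset":[0,0.002,0.0139],"hand":255},{"rot":[0,0,0],"offset":[0,0.002,0.0144],"hand":255},{"rot":[0,0,0],"offset":[0,0.002,0.0149],"hand":255}]'
```

```text
clock: 4.0
position: [0.5145, -0.2048, 0.0044]
eef_rot: [3.141, -0.0, 0.021]
ft_force: [0.4, -0.2, -0.2]
opening: -0.002
finger_force: 0.0
```

```bash
python3 -m jog '[{"rot":[0,0,0],"offset":[0,0,0.0004],"hand":255},{"rot":[0,0,0],"offset":[0,0,0.0007],"hand":255},{"rot":[0,0,0],"offset":[0,0,0.0009],"hand":255},{"rot":[0,0,0],"offset":[0,0,0.0011],"hand":255},{"rot":[0,0,0],"offset":[0,0,0.0013],"hand":255},{"rot":[0,0,0],"offset":[0,0,0.0015],"hand":255},{"rot":[0,0,0],"offset":[0,0,0.0017],"hand":255},{"rot":[0,0,0],"offset":[0,0,0.0019],"hand":255},{"rot":[0,0,0],"offset":[0,0,0.002],"hand":255},{"rot":[0,0,0],"offset":[0,0,0.002],"hand":255}]'
```

```text
clock: 5.25
position: [0.5149, -0.205, 0.0032]
eef_rot: [3.141, -0.001, 0.021]
ft_force: [-1.6, 0.8, 5.1]
opening: -0.002
finger_force: 2.7
```

```bash
python3 -m jog '[{"rot":[0,0,0],"offset":[0,0,0.0003],"hand":255},{"rot":[0,0,0],"offset":[0,0,0.0006],"hand":255},{"rot":[0,0,0],"offset":[0,-0.001,0.0007],"hand":255},{"rot":[0,0,0],"offset":[0,-0.003,0.0007],"hand":255},{"rot":[0,0,0],"offset":[0,-0.006,0.0007],"hand":255},{"rot":[0,0,0],"offset":[0,-0.01,0.0007],"hand":255},{"rot":[0,0,0],"offset":[0,-0.015,0.0007],"hand":255},{"rot":[0,0,0],"offset":[0,-0.020,0.0007],"hand":255},{"rot":[0,0,0],"offset":[0,-0.025,0.0007],"hand":255},{"rot":[0,0,0],"offset":[0,-0.030,0.0007],"hand":255}]'
```

```text
clock: 6.5
position: [0.515, -0.1754, 0.0031]
eef_rot: [3.14, -0.003, 0.021]
ft_force: [-0.5, -2.2, 6.1]
opening: -0.003
finger_force: 3.0
```

```bash
python3 -m jog '[{"rot":[0,0,0],"offset":[0,-0.006,0.0002],"hand":255},{"rot":[0,0,0],"offset":[0,-0.014,0.0003],"hand":255},{"rot":[0,0,0],"offset":[0,-0.023,0.0003],"hand":255},{"rot":[0,0,0],"offset":[0,-0.032,0.0003],"hand":255},{"rot":[0,0,0],"offset":[0,-0.041,0.0003],"hand":255},{"rot":[0,0,0],"offset":[0,-0.05,0.0003],"hand":255},{"rot":[0,0,0],"offset":[0,-0.059,0.0003],"hand":255},{"rot":[0,0,0],"offset":[0,-0.068,0.0003],"hand":255},{"rot":[0,0,0],"offset":[0,-0.077,0.0003],"hand":255},{"rot":[0,0,0],"offset":[0,-0.085,0.0003],"hand":255}]'
```

```text
clock: 7.75
position: [0.5135, -0.0901, 0.0032]
eef_rot: [3.14, -0.003, 0.021]
ft_force: [0.2, -1.6, 6.8]
opening: 0.002
finger_force: 3.6
```

```bash
python3 -m jog '[{"rot":[0,0,0],"offset":[0.002,-0.005,0.0002],"hand":255},{"rot":[0,0,0],"offset":[0.006,-0.012,0.0002],"hand":255},{"rot":[0,0,0],"offset":[0.012,-0.022,0.0002],"hand":255},{"rot":[0,0,0],"offset":[0.019,-0.033,0.0002],"hand":255},{"rot":[0,0,0],"offset":[0.026,-0.044,0.0002],"hand":255},{"rot":[0,0,0],"offset":[0.033,-0.055,0.0002],"hand":255},{"rot":[0,0,0],"offset":[0.04,-0.066,0.0002],"hand":255},{"rot":[0,0,0],"offset":[0.047,-0.076,0.0002],"hand":255},{"rot":[0,0,0],"offset":[0.052,-0.083,0.0002],"hand":255},{"rot":[0,0,0],"offset":[0.054,-0.086,0.0002],"hand":255}]'
python3 - <<'E'
from h import *
print(pose()[0]['position'],pose()[0]['ft_force'])
f=grab('wrist'); save(f,'w3.png'); np.save('w3.npy',np.array([f],dtype=object),allow_pickle=True)
E
```

```text
clock: 9.0
position: [0.5658, -0.0029, 0.0031]
eef_rot: [3.14, -0.003, 0.022]
ft_force: [-1.3, -1.8, 9.1]
opening: 0.0
finger_force: 4.5
[ 0.565828   -0.00286494  0.0031468 ] [-1.27006846 -1.83109798  9.11628656]
```

View pics/w3.png

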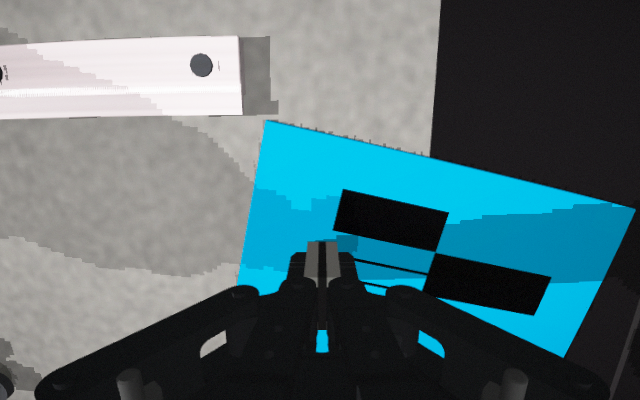

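The panel has turned about 13° clockwise, with its home corner at (265,121) leading just before the fence end at (242,116). I'll measure it and touch down again at the centre.

```bash
cat >> h.py <<'E'
J=np.array([.6367,.2229]); YJ=np.radians(1.1); JX=np.array([np.cos(YJ),np.sin(YJ)]); JY=np.array([-JX[1],JX[0]])
def jig(p): p=np.atleast_2d(p)[:,:2]-J; return np.c_[p@JX,p@JY]
def panel(f,home,back):
    P=plane(f,[home,back],.003)[:,:2]; y=(P[0]-P[1]); L=np.linalg.norm(y); y/=L; x=np.array([y[1],-y[0]])
    c=P.mean(0)-.06*x; print('len',L,'yaw-jig deg',np.degrees(np.arctan2(-y[0],y[1])-YJ),'centre',c,'jig c',jig(c),'home/back',jig(P)); return c
E
python3 - <<'E'
from h import *
f=np.load('w3.npy',allow_pickle=True)[0]
panel(f,(265,121),(636,208)); print('lip end',jig(plane(f,[(242,116)],.008)))
E
```

```text
len 0.1791844856044223 yaw-jig deg -12.255271227894767 centre [ 0.55296813 -0.05304689] jig c [[-0.08901391 -0.2742886 ]] home/back [[-0.01136369 -0.19947407]
 [-0.04939874 -0.37457523]]
lip end [[-0.00923006 -0.19096495]]
```

```bash
python3 -m jog '[{"rot":[0,0,0],"offset":[0,0,-0.004],"hand":255},{"rot":[0,0,0],"offset":[0,0,-0.01],"hand":255},{"rot":[0,0,0],"offset":[-0.004,0.015,-0.012],"hand":255},{"rot":[0,0,0],"offset":[-0.01,0.036,-0.012],"hand":255},{"rot":[0,0,0],"offset":[-0.014,0.05,-0.01],"hand":255},{"rot":[0,0,0],"offset":[-0.014,0.05,-0.007],"hand":255},{"rot":[0,0,0],"offset":[-0.014,0.05,-0.005],"hand":255},{"rot":[0,0,0],"offset":[-0.014,0.05,-0.004],"hand":255},{"rot":[0,0,0],"offset":[-0.014,0.05,-0.0035],"hand":255},{"rot":[0,0,0],"offset":[-0.014,0.05,-0.003],"hand":255}]'
python3 -m jog '[{"rot":[0,0,0],"offset":[0,0,0.0004],"hand":255},{"rot":[0,0,0],"offset":[0,0,0.0008],"hand":255},{"rot":[0,0,0],"offset":[0,0,0.0011],"hand":255},{"rot":[0,0,0],"offset":[0,0,0.0014],"hand":255},{"rot":[0,0,0],"offset":[0,0,0.0017],"hand":255},{"rot":[0,0,0],"offset":[0,0,0.002],"hand":255},{"rot":[0,0,0],"offset":[0,0,0.0022],"hand":255},{"rot":[0,0,0],"offset":[0,0,0.0024],"hand":255},{"rot":[0,0,0],"offset":[0,0,0.0026],"hand":255},{"rot":[0,0,0],"offset":[0,0,0.0026],"hand":255}]'
```

```text
clock: 10.3
position: [0.5514, -0.0528, 0.0042]
eef_rot: [3.141, -0.0, 0.021]
ft_force: [-0.3, 0.4, 0.1]
opening: -0.0
finger_force: 0.0
clock: 11.55
position: [0.5522, -0.0532, 0.0031]
eef_rot: [3.141, -0.002, 0.021]
ft_force: [-1.8, -0.9, 7.4]
opening: 0.003
finger_force: 3.8
```

```bash
python3 -m jog '[{"rot":[0,0,0],"offset":[-0.001,-0.002,0],"hand":255},{"rot":[0,0,0],"offset":[-0.002,-0.007,0],"hand":255},{"rot":[0,0,0],"offset":[-0.003,-0.014,0],"hand":255},{"rot":[0,0,0],"offset":[-0.003,-0.023,0],"hand":255},{"rot":[0,0,0],"offset":[-0.003,-0.032,0],"hand":255},{"rot":[0,0,0],"offset":[-0.003,-0.041,0],"hand":255},{"rot":[0,0,0],"offset":[-0.003,-0.050,0],"hand":255},{"rot":[0,0,0],"offset":[-0.003,-0.059,0],"hand":255},{"rot":[0,0,0],"offset":[-0.003,-0.066,0],"hand":255},{"rot":[0,0,0],"offset":[-0.003,-0.07,0],"hand":255}]'
python3 - <<'E'
from h import *
print(pose()[0]['position'],pose()[0]['ft_force'])
f=grab('wrist'); save(f,'w4.png'); np.save('w4.npy',np.array([f],dtype=object),allow_pickle=True)
E
```

```text
clock: 12.8
position: [0.5481, 0.0169, 0.0031]
eef_rot: [3.141, -0.003, 0.022]
ft_force: [0.2, -1.8, 7.1]
opening: -0.006
finger_force: 3.2
[0.54809273 0.01691515 0.00314346] [ 0.17004675 -1.83501915  7.09770163]
```

View pics/w4.png

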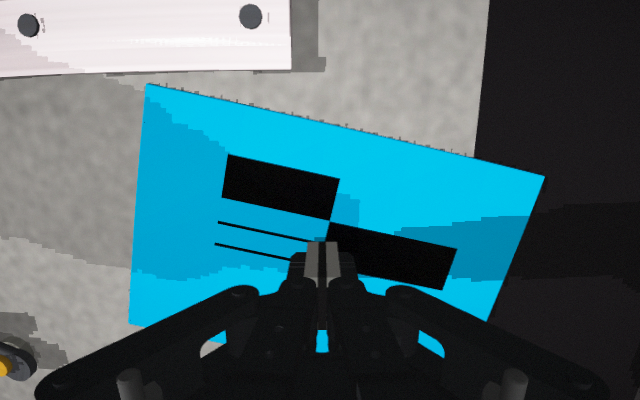

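The panel kept its angle, with its home corner at (148,84) just short of the lip. I'll continue left, then push far so it squares on the fence.

```bash
python3 - <<'E'
from h import *
f=np.load('w4.npy',allow_pickle=True)[0]; panel(f,(148,84),(545,177)); print(jig([.5481,.0169]))
E
python3 -m jog '[{"rot":[0,0,0],"offset":[0,-0.003,0],"hand":255},{"rot":[0,0,0],"offset":[0,-0.009,0],"hand":255},{"rot":[0,0,0],"offset":[0,-0.017,0],"hand":255},{"rot":[0,0,0],"offset":[0,-0.026,0],"hand":255},{"rot":[0,0,0],"offset":[0,-0.035,0],"hand":255},{"rot":[0,0,0],"offset":[0,-0.044,0],"hand":255},{"rot":[0,0,0],"offset":[0,-0.053,0],"hand":255},{"rot":[0,0,0],"offset":[0,-0.061,0],"hand":255},{"rot":[0,0,0],"offset":[0,-0.067,0],"hand":255},{"rot":[0,0,0],"offset":[0,-0.07,0],"hand":255}]'
```

```text
len 0.1784408061025523 yaw-jig deg -12.639894258025796 centre [0.54944108 0.01677283] jig c [[-0.09119996 -0.20441404]] home/back [[-0.01313063 -0.13048529]
 [-0.05217753 -0.30460151]]
[[-0.09253835 -0.20426114]]
clock: 14.1
position: [0.5466, 0.087, 0.0032]
eef_rot: [3.141, -0.003, 0.021]
ft_force: [-0.2, -2.1, 5.9]
opening: -0.002
finger_force: 3.3
```

```bash
python3 -m jog '[{"rot":[0,0,0],"offset":[0.001,0,0.0001],"hand":255},{"rot":[0,0,0],"offset":[0.003,0,0.0001],"hand":255},{"rot":[0,0,0],"offset":[0.006,0,0.0001],"hand":255},{"rot":[0,0,0],"offset":[0.009,0,0.0001],"hand":255},{"rot":[0,0,0],"offset":[0.011,0,0.0001],"hand":255},{"rot":[0,0,0],"offset":[0.013,0,0.0001],"hand":255},{"rot":[0,0,0],"offset":[0.015,0,0.0001],"hand":255},{"rot":[0,0,0],"offset":[0.017,0,0.0001],"hand":255},{"rot":[0,0,0],"offset":[0.019,0,0.0001],"hand":255},{"rot":[0,0,0],"offset":[0.021,0,0.0001],"hand":255}]'
python3 -m jog '[{"rot":[0,0,0],"offset":[0.0015,0,0],"hand":255},{"rot":[0,0,0],"offset":[0.003,0,0],"hand":255},{"rot":[0,0,0],"offset":[0.0045,0,0],"hand":255},{"rot":[0,0,0],"offset":[0.006,0,0],"hand":255},{"rot":[0,0,0],"offset":[0.007,0,0],"hand":255},{"rot":[0,0,0],"offset":[0.008,0,0],"hand":255},{"rot":[0,0,0],"offset":[0.0085,0,0],"hand":255},{"rot":[0,0,0],"offset":[0.009,0,0],"hand":255},{"rot":[0,0,0],"offset":[0.009,0,0],"hand":255},{"rot":[0,0,0],"offset":[0.009,0,0],"hand":255}]'
python3 - <<'E'
from h import *
print(jig(pose()[0]['position']))
f=grab('wrist'); save(f,'w5.png'); np.save('w5.npy',np.array([f],dtype=object),allow_pickle=True)
E
```

```text
clock: 15.35
position: [0.5672, 0.0873, 0.0031]
eef_rot: [3.141, -0.002, 0.021]
ft_force: [-3.5, -0.5, 9.2]
opening: 0.003
finger_force: 4.4
clock: 16.6
position: [0.5762, 0.0875, 0.0031]
eef_rot: [3.141, -0.002, 0.021]
ft_force: [-2.5, -0.2, 7.8]
opening: -0.0
finger_force: 4.2
[[-0.06307589 -0.13418587]]
```

View pics/w5.png

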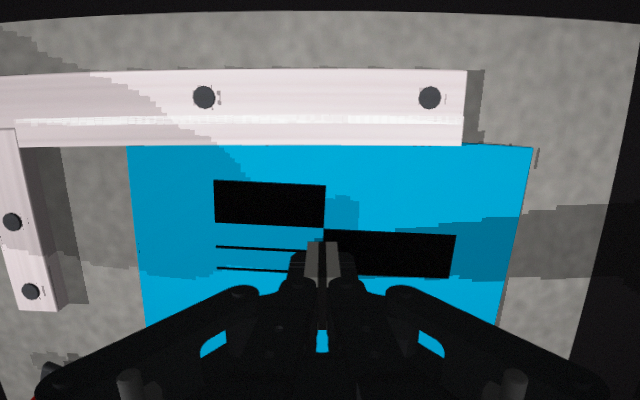

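The panel is under the lip and almost square. Its left edge runs from (127,150) to (143,318), with a gap to the stop. I'll press a little farther to finish squaring.

```bash
python3 -m jog '[{"rot":[0,0,0],"offset":[0.0007,0,0],"hand":255},{"rot":[0,0,0],"offset":[0.0014,0,0],"hand":255},{"rot":[0,0,0],"offset":[0.002,0,0],"hand":255},{"rot":[0,0,0],"offset":[0.0025,0,0],"hand":255},{"rot":[0,0,0],"offset":[0.003,0,0],"hand":255},{"rot":[0,0,0],"offset":[0.0033,0,0],"hand":255},{"rot":[0,0,0],"offset":[0.0036,0,0],"hand":255},{"rot":[0,0,0],"offset":[0.0039,0,0],"hand":255},{"rot":[0,0,0],"offset":[0.004,0,0],"hand":255},{"rot":[0,0,0],"offset":[0.004,0,0],"hand":255}]'
python3 - <<'E'
from h import *
def L(f,vs):
    p=f['pixels'].astype(int); c=(p[...,2]>130)&(p[...,0]<60)&(p[...,1]>80)
    e=[(np.where(c[v])[0].min()-.5,v) for v in vs]; P=jig(plane(f,e,.003)); a=np.polyfit(P[:,0],P[:,1],1); return np.degrees(np.arctan(a[0])),P[[0,-1]],np.polyval(a,[-.02,-.1])
f=np.load('w5.npy',allow_pickle=True)[0]; print(L(f,range(155,310,5)), 'stop',jig(plane(f,[(18,140),(57,306)],.008)))
f=grab('wrist'); save(f,'w6.png'); np.save('w6.npy',np.array([f],dtype=object),allow_pickle=True); print(L(f,range(155,310,5)),jig(pose()[0]['position']))
E
```

```text
clock: 17.9
position: [0.5802, 0.0876, 0.0031]
eef_rot: [3.141, -0.002, 0.021]
ft_force: [-2.8, 0.2, 8.5]
opening: -0.001
finger_force: 4.2
(np.float64(-2.8083764400470694), array([[-0.01339806, -0.04694353],
       [-0.08886944, -0.04302548]]), array([-0.04657121, -0.04264683])) stop [[-0.00564103 -0.0005854 ]
 [-0.08774106 -0.00084137]]
(np.float64(-1.4791622592723095), array([[-0.00948024, -0.05245867],
       [-0.08487019, -0.04458791]]), array([-0.04567737, -0.04361161])) [[-0.05910289 -0.13415509]]
```

```bash
python3 -m jog '[{"rot":[0,0,0],"offset":[0.0005,0,0],"hand":255},{"rot":[0,0,0],"offset":[0.001,0,0],"hand":255},{"rot":[0,0,0],"offset":[0.0014,0,0],"hand":255},{"rot":[0,0,0],"offset":[0.0018,0,0],"hand":255},{"rot":[0,0,0],"offset":[0.0022,0,0],"hand":255},{"rot":[0,0,0],"offset":[0.0025,0,0],"hand":255},{"rot":[0,0,0],"offset":[0.0028,0,0],"hand":255},{"rot":[0,0,0],"offset":[0.003,0,0],"hand":255},{"rot":[0,0,0],"offset":[0.003,0,0],"hand":255},{"rot":[0,0,0],"offset":[0.003,0,0],"hand":255}]'
cat >> h.py <<'E'
def L(f,vs,lo=0):
    p=f['pixels'].astype(int); c=((p[...,2]>120)&(p[...,0]<80)&(p[...,1]>80)).astype(np.uint8); c=cv2.morphologyEx(c,cv2.MORPH_OPEN,np.ones((5,5)))
    e=[(lo+np.where(c[v,lo:])[0].min()-.5,v) for v in vs]; P=jig(plane(f,e,.003)); a=np.polyfit(P[:,0],P[:,1],1); a=np.polyfit(*P[abs(np.polyval(a,P[:,0])-P[:,1])<.001].T,1); return 'yaw',np.degrees(np.arctan(-a[0]))*-1,'edge y',np.polyval(a,[-.02,-.1])
E
python3 - <<'E'
from h import *
f=np.load('w6.npy',allow_pickle=True)[0]; print(L(f,range(170,310,5)))
f=grab('wrist'); save(f,'w7.png'); np.save('w7.npy',np.array([f],dtype=object),allow_pickle=True); print(L(f,range(170,310,5)),jig(pose()[0]['position']))
E
```

```text
clock: 19.2
position: [0.5829, 0.0877, 0.0032]
eef_rot: [3.141, -0.001, 0.021]
ft_force: [-4.2, 0.2, 7.7]
opening: 0.003
finger_force: 4.7
('yaw', np.float64(-0.4921775612660574), 'edge y', array([-0.04485811, -0.04417088]))
('yaw', np.float64(0.05734219116300539), 'edge y', array([-0.04445115, -0.04453121])) [[-0.05636368 -0.13414326]]
```

```bash
python3 -m jog '[{"rot":[0,0,0],"offset":[-0.0005,-0.001,0],"hand":255},{"rot":[0,0,0],"offset":[-0.0005,-0.004,0],"hand":255},{"rot":[0,0,0],"offset":[-0.0005,-0.009,0],"hand":255},{"rot":[0,0,0],"offset":[-0.0005,-0.015,0],"hand":255},{"rot":[0,0,0],"offset":[-0.0005,-0.021,0],"hand":255},{"rot":[0,0,0],"offset":[-0.0005,-0.027,0],"hand":255},{"rot":[0,0,0],"offset":[-0.0005,-0.032,0],"hand":255},{"rot":[0,0,0],"offset":[-0.0005,-0.036,0],"hand":255},{"rot":[0,0,0],"offset":[-0.0005,-0.0385,0],"hand":255},{"rot":[0,0,0],"offset":[-0.0005,-0.040,0],"hand":255}]'
python3 -m jog '[{"rot":[0,0,0],"offset":[0,-0.001,0],"hand":255},{"rot":[0,0,0],"offset":[0,-0.002,0],"hand":255},{"rot":[0,0,0],"offset":[0,-0.003,0],"hand":255},{"rot":[0,0,0],"offset":[0,-0.0037,0],"hand":255},{"rot":[0,0,0],"offset":[0,-0.0044,0],"hand":255},{"rot":[0,0,0],"offset":[0,-0.005,0],"hand":255},{"rot":[0,0,0],"offset":[0,-0.0055,0],"hand":255},{"rot":[0,0,0],"offset":[0,-0.0058,0],"hand":255},{"rot":[0,0,0],"offset":[0,-0.006,0],"hand":255},{"rot":[0,0,0],"offset":[0,-0.006,0],"hand":255}]'
python3 - <<'E'
from h import *
f=grab('wrist'); save(f,'w8.png'); np.save('w8.npy',np.array([f],dtype=object),allow_pickle=True); print(jig(pose()[0]['position']))
E
```

```text
clock: 20.5
position: [0.5821, 0.1274, 0.0031]
eef_rot: [3.141, -0.002, 0.021]
ft_force: [-0.7, -2.8, 7.4]
opening: -0.002
finger_force: 3.7
clock: 21.75
position: [0.5821, 0.1331, 0.0032]
eef_rot: [3.141, -0.003, 0.021]
ft_force: [0.2, -3.0, 7.8]
opening: -0.0
finger_force: 3.5
[[-0.05627169 -0.08873232]]
```

View pics/w8.png

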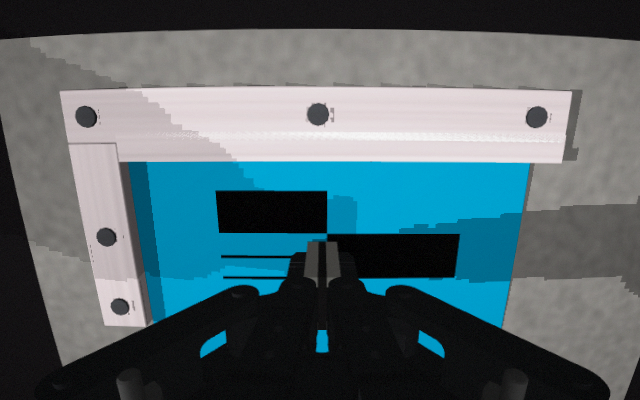

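The panel is square with its left edge about at the stop (column 125–150). A gentle nudge left follows, watching the force.

```bash
python3 -m jog '[{"rot":[0,0,0],"offset":[0,-0.0003,0],"hand":255},{"rot":[0,0,0],"offset":[0,-0.0006,0],"hand":255},{"rot":[0,0,0],"offset":[0,-0.0009,0],"hand":255},{"rot":[0,0,0],"offset":[0,-0.0012,0],"hand":255},{"rot":[0,0,0],"offset":[0,-0.0015,0],"hand":255},{"rot":[0,0,0],"offset":[0,-0.0017,0],"hand":255},{"rot":[0,0,0],"offset":[0,-0.0019,0],"hand":255},{"rot":[0,0,0],"offset":[0,-0.002,0],"hand":255},{"rot":[0,0,0],"offset":[0,-0.002,0],"hand":255},{"rot":[0,0,0],"offset":[0,-0.002,0],"hand":255}]'
python3 -m jog '[{"rot":[0,0,0],"offset":[0.0003,0,0],"hand":255},{"rot":[0,0,0],"offset":[0.0006,0,0],"hand":255},{"rot":[0,0,0],"offset":[0.0009,0,0],"hand":255},{"rot":[0,0,0],"offset":[0.0011,0,0],"hand":255},{"rot":[0,0,0],"offset":[0.0013,0,0],"hand":255},{"rot":[0,0,0],"offset":[0.0015,0,0],"hand":255},{"rot":[0,0,0],"offset":[0.0015,0,0],"hand":255},{"rot":[0,0,0],"offset":[0.0015,0,0],"hand":255},{"rot":[0,0,0],"offset":[0.0015,0,0],"hand":255},{"rot":[0,0,0],"offset":[0.0015,0,0],"hand":255}]'
python3 - <<'E'
from h import *
f=grab('wrist'); save(f,'w9.png'); np.save('w9.npy',np.array([f],dtype=object),allow_pickle=True); print(jig(pose()[0]['position']))
for n in ('w8','w9'):
  f=np.load(n+'.npy',allow_pickle=True)[0]
  print(L(f,range(180,320,5),118))
  p=f['pixels'].astype(int); w=(p.min(2)>150); e=[(w[v,:200].nonzero()[0].max()+.5,v) for v in range(180,320,5)]
  print('stop',np.polyval(np.polyfit(*jig(plane(f,e,.008)).T,1),[-.02,-.09]))
E
```

```text
clock: 23.05
position: [0.5821, 0.1351, 0.0032]
eef_rot: [3.141, -0.003, 0.021]
ft_force: [0.7, -2.3, 6.9]
opening: -0.0
finger_force: 3.5
clock: 24.3
position: [0.583, 0.1354, 0.0032]
eef_rot: [3.141, -0.001, 0.021]
ft_force: [-2.7, -2.3, 9.7]
opening: -0.001
finger_force: 4.6
[[-0.05540098 -0.08644319]]
('yaw', np.float64(-8.186416455563455), 'edge y', array([-1.15332798e-02, -2.44631060e-05]))
stop [-1.48849364e-05 -2.78750719e-04]
('yaw', np.float64(-8.218501507522447), 'edge y', array([-0.01140567,  0.00014888]))
stop [ 7.30300352e-05 -3.18693465e-04]
```

Run:
```python
from h import *
for n in ('w7','w8','w9'):
  f=np.load(n+'.npy',allow_pickle=True)[0]; p=f['pixels'].astype(int); c=(p[...,2]-p[...,0]>45)
  c=cv2.morphologyEx(c.astype(np.uint8),cv2.MORPH_OPEN,np.ones((3,3)))
  for nm,vs,g in(('left',range(180,300,4),lambda r:r.min()-.5),('right',range(180,300,4),lambda r:r.max()+.5)):
    P=jig(plane(f,[(g(np.where(c[v])[0]),v) for v in vs],.003)); a=np.polyfit(*P.T,1); print(n,nm,np.degrees(np.arctan(a[0])).round(2),np.polyval(a,[-.02,-.09]).round(4))
f=np.load('w9.npy',allow_pickle=True)[0];print(f['pixels'][250,110:170:2].tolist())
```

```text
w7 left 0.08 [-0.0443 -0.0444]
w7 right -0.03 [-0.2241 -0.224 ]
w8 left 0.05 [-0.0014 -0.0014]
w8 right -0.01 [-0.1809 -0.1809]
w9 left -0.04 [-0.0015 -0.0014]
w9 right 0.08 [-0.1809 -0.181 ]
[[196, 183, 186], [196, 185, 187], [193, 183, 185], [192, 180, 184], [192, 183, 186], [196, 185, 187], [196, 188, 188], [199, 187, 188], [191, 179, 183], [190, 180, 182], [188, 178, 180], [189, 177, 178], [191, 181, 182], [166, 153, 156], [79, 73, 73], [71, 64, 66], [70, 65, 67], [70, 65, 65], [0, 77, 101], [0, 81, 109], [0, 79, 107], [0, 81, 108], [0, 83, 110], [0, 83, 109], [0, 82, 110], [0, 80, 108], [0, 138, 177], [0, 135, 175], [0, 135, 177], [0, 134, 175]]
```

Between the last two pictures the finger slid 2.3 mm while the panel stayed put at the stop, so the panel is fully home. Next I lift off and check the clearance between the clip approach and the glove box.

```bash
python3 -m jog '[{"rot":[0,0,0],"offset":[0,0,-0.002],"hand":255},{"rot":[0,0,0],"offset":[0,0,-0.007],"hand":255},{"rot":[0,0,0],"offset":[0,0,-0.02],"hand":255},{"rot":[0,0,8],"offset":[0,0,-0.045],"hand":255},{"rot":[0,0,18],"offset":[-0.01,-0.01,-0.075],"hand":255},{"rot":[0,0,28],"offset":[-0.03,-0.03,-0.105],"hand":255},{"rot":[0,0,38],"offset":[-0.05,-0.05,-0.13],"hand":255},{"rot":[0,0,47],"offset":[-0.07,-0.07,-0.145],"hand":255},{"rot":[0,0,54],"offset":[-0.08,-0.08,-0.15],"hand":255},{"rot":[0,0,57],"offset":[-0.08,-0.08,-0.15],"hand":255}]'
python3 - <<'E'
from h import *
print(pose()[0]['ft_force'])
f=grab('wrist'); save(f,'w10.png'); np.save('w10.npy',np.array([f],dtype=object),allow_pickle=True); print(pose()[1].round(4).tolist())
f1=np.load('w1.npy',allow_pickle=True)[0]; print('box top edge',plane(f1,[(188,275),(176,358),(197,262)],.07).round(3).tolist(),'depth',depth(f1,[(183,280),(170,350)]).round(3).tolist())
E
```

```text
clock: 25.6
position: [0.5004, 0.215, 0.1533]
eef_rot: [-3.139, 0.0, -0.975]
ft_force: [-0.2, 0.4, 0.7]
opening: -0.0
finger_force: 0.0
[-0.1511911   0.36872873  0.72172878]
[[0.5598, -0.8286, 0.0014, 0.5006], [-0.8286, -0.5598, 0.0011, 0.2146], [-0.0001, -0.0018, -1.0, 0.1529], [0.0, 0.0, 0.0, 1.0]]
box top edge [[0.397, 0.277, 0.07], [0.285, 0.306, 0.07], [0.412, 0.265, 0.07]] depth [[0.377, 0.294, 0.046], [0.511, 0.167, 0.326]]
```

View pics/w10.png

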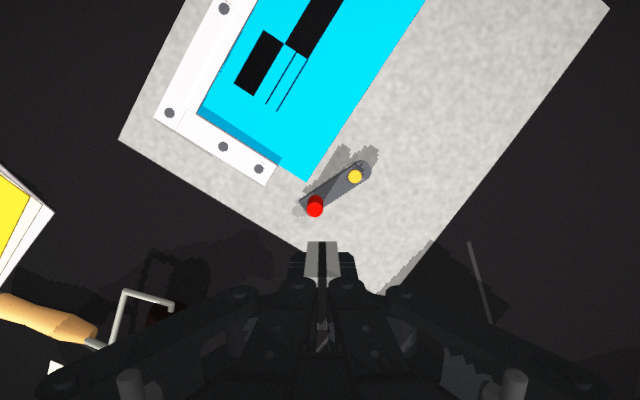

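The panel sits square in the corner of the jig. The knob top is at (315,204) and the pivot at (355,176).

Run:
```python
from h import *
f=np.load('w10.npy',allow_pickle=True)[0]
k=plane(f,[(315.5,203)],.0365)[0]; p=plane(f,[(355,176.5)],.011)[0]; print('knob',k,'pivot',p,np.linalg.norm((k-p)[:2])); d=jig(k)-jig(p); print('theta',np.arctan2(*d[0]),jig(p))
piv=(p[:2]+np.array([.4853,.1901]))/2
s,T=pose(); n=T[:2,0]; o=-T[:2,1]
k0=piv+.042*(k[:2]-p[:2])/np.linalg.norm((k-p)[:2]); k1=piv+.042*JX
print('in tool axes: knob start',[(k0-k1)@n,(k0-k1)@o],'end rel start along n',(k1-k0)@n)
st=k0-.030*n+.0035*o+(0 if 1 else 0); print('start',st); to([*st,.016],s['eef_rot'][2])
print('TCP end travel along n', .012+(k1-k0)@n, 'lateral end', (k1-k0)@o)
```

```text
knob [0.50256626 0.22279032 0.0365    ] pivot [0.48385223 0.18938834 0.011     ] 0.038287170911153766
theta 0.5298903275931917 [[-0.15346294 -0.0305712 ]]
in tool axes: knob start [np.float64(-0.041708919786771534), np.float64(0.002275552432032768)] end rel start along n 0.041708919786771534
start [0.49121079 0.25320322]
offset [-0.0372 -0.0136  0.1369] rot [-0.1   0.01 -0.  ] F [ 0.2 -0.2 -0.3] t 25.65
TCP end travel along n 0.05370891978677153 lateral end -0.002275552432032768
```

```bash
python3 -m jog '[{"rot":[0,0,0],"offset":[-0.015,-0.006,0.005],"hand":255},{"rot":[0,0,0],"offset":[-0.037,-0.013,0.02],"hand":255},{"rot":[0,0,0],"offset":[-0.037,-0.013,0.045],"hand":255},{"rot":[0,0,0],"offset":[-0.037,-0.013,0.07],"hand":255},{"rot":[0,0,0],"offset":[-0.037,-0.013,0.09],"hand":255},{"rot":[0,0,0],"offset":[-0.037,-0.013,0.108],"hand":255},{"rot":[0,0,0],"offset":[-0.037,-0.013,0.121],"hand":255},{"rot":[0,0,0],"offset":[-0.037,-0.013,0.13],"hand":255},{"rot":[0,0,0],"offset":[-0.037,-0.013,0.135],"hand":255},{"rot":[0,0,0],"offset":[-0.037,-0.013,0.136],"hand":255}]'
python3 -m jog '[{"rot":[0,0,0],"offset":[0.003,0,0],"hand":255},{"rot":[0,0,0],"offset":[0.006,0,0],"hand":255},{"rot":[0,0,0],"offset":[0.009,0,0],"hand":255},{"rot":[0,0,0],"offset":[0.012,0,0],"hand":255},{"rot":[0,0,0],"offset":[0.015,0,0],"hand":255},{"rot":[0,0,0],"offset":[0.018,0,0],"hand":255},{"rot":[0,0,0],"offset":[0.021,0,0],"hand":255},{"rot":[0,0,0],"offset":[0.024,0,0],"hand":255},{"rot":[0,0,0],"offset":[0.027,0,0],"hand":255},{"rot":[0,0,0],"offset":[0.03,0,0],"hand":255}]'
```

```text
clock: 26.9
position: [0.4908, 0.2519, 0.0156]
eef_rot: [-3.141, -0.0, -0.974]
ft_force: [-0.4, -0.0, 0.7]
opening: 0.001
finger_force: 0.0
clock: 28.15
position: [0.5079, 0.2278, 0.0159]
eef_rot: [-3.14, 0.001, -0.973]
ft_force: [-0.1, 4.2, 0.5]
opening: -0.003
finger_force: 1.8
```

```bash
python3 -m jog '[{"rot":[0,0,0],"offset":[0.003,0,0],"hand":255},{"rot":[0,0,0],"offset":[0.006,0,0],"hand":255},{"rot":[0,0,0],"offset":[0.009,0,0],"hand":255},{"rot":[0,0,0],"offset":[0.012,0,0],"hand":255},{"rot":[0,0,0],"offset":[0.0145,0,0],"hand":255},{"rot":[0,0,0],"offset":[0.0165,0,0],"hand":255},{"rot":[0,0,0],"offset":[0.018,0,0],"hand":255},{"rot":[0,0,0],"offset":[0.019,0,0],"hand":255},{"rot":[0,0,0],"offset":[0.02,0,0],"hand":255},{"rot":[0,0,0],"offset":[0.02,0,0],"hand":255}]'
python3 -m jog '[{"rot":[0,0,0],"offset":[0.0005,0,0],"hand":255},{"rot":[0,0,0],"offset":[0.001,0,0],"hand":255},{"rot":[0,0,0],"offset":[0.0015,0,0],"hand":255},{"rot":[0,0,0],"offset":[0.002,0,0],"hand":255},{"rot":[0,0,0],"offset":[0.0025,0,0],"hand":255},{"rot":[0,0,0],"offset":[0.003,0,0],"hand":255},{"rot":[0,0,0],"offset":[0.003,0,0],"hand":255},{"rot":[0,0,0],"offset":[0.003,0,0],"hand":255},{"rot":[0,0,0],"offset":[0.003,0,0],"hand":255},{"rot":[0,0,0],"offset":[0.003,0,0],"hand":255}]'
python3 - <<'E'
from h import *
f=grab('wrist'); np.save('w11.npy',np.array([f],dtype=object),allow_pickle=True)
p=f['pixels'].astype(int); r=(p[...,0]>120)&(p[...,1]<60)&(p[...,2]<60); v,u=r.nonzero(); print(len(u),u.min(),u.max(),v.min(),v.max())
E
```

```text
clock: 29.4
position: [0.5185, 0.2103, 0.015]
eef_rot: [3.141, -0.0, -0.974]
ft_force: [-2.5, 2.6, 0.2]
opening: 0.003
finger_force: 1.7
clock: 30.65
position: [0.5201, 0.208, 0.0152]
eef_rot: [3.141, 0.0, -0.974]
ft_force: [-5.8, 2.6, 1.1]
opening: 0.003
finger_force: 2.2
763 317 348 226 255
```

```bash
python3 -m jog '[{"rot":[0,0,0],"offset":[0.0004,0.0004,0],"hand":255},{"rot":[0,0,0],"offset":[0.0008,0.0008,0],"hand":255},{"rot":[0,0,0],"offset":[0.0012,0.0012,0],"hand":255},{"rot":[0,0,0],"offset":[0.0016,0.0016,0],"hand":255},{"rot":[0,0,0],"offset":[0.002,0.002,0],"hand":255},{"rot":[0,0,0],"offset":[0.0024,0.0023,0],"hand":255},{"rot":[0,0,0],"offset":[0.0027,0.0025,0],"hand":255},{"rot":[0,0,0],"offset":[0.003,0.0025,0],"hand":255},{"rot":[0,0,0],"offset":[0.003,0.0025,0],"hand":255},{"rot":[0,0,0],"offset":[0.003,0.0025,0],"hand":255}]'
python3 - <<'E'
from h import *
f=grab('wrist'); np.save('w12.npy',np.array([f],dtype=object),allow_pickle=True)
p=f['pixels'].astype(int); r=(p[...,0]>120)&(p[...,1]<60)&(p[...,2]<60); v,u=r.nonzero(); print(len(u),u.min(),u.max(),v.min(),v.max())
for uv in [((u.min()+u.max())/2,v.min()+(u.max()-u.min())/2)]: print(uv,jig(plane(f,[uv],.0365)))
E
```

```text
clock: 31.95
position: [0.5202, 0.2059, 0.0155]
eef_rot: [-3.139, 0.002, -0.973]
ft_force: [-2.5, 8.7, -4.4]
opening: -0.002
finger_force: 4.3
762 317 348 226 256
(np.float64(332.5), np.float64(241.5)) [[-0.11049975 -0.03137197]]
```

The force rose and the knob is at jig (-0.110,-0.031), which is the end stop. Now I back off, lift and inspect.

```bash
python3 -m jog '[{"rot":[0,0,0],"offset":[-0.004,-0.002,0],"hand":255},{"rot":[0,0,0],"offset":[-0.012,-0.004,0],"hand":255},{"rot":[0,0,0],"offset":[-0.022,-0.004,-0.004],"hand":255},{"rot":[0,0,0],"offset":[-0.028,-0.004,-0.025],"hand":255},{"rot":[0,0,0],"offset":[-0.028,-0.004,-0.055],"hand":255},{"rot":[0,0,0],"offset":[-0.028,-0.004,-0.095],"hand":255},{"rot":[0,0,0],"offset":[-0.028,-0.004,-0.135],"hand":255},{"rot":[0,0,0],"offset":[-0.028,-0.004,-0.165],"hand":255},{"rot":[0,0,0],"offset":[-0.028,-0.004,-0.18],"hand":255},{"rot":[0,0,0],"offset":[-0.028,-0.004,-0.18],"hand":255}]'
python3 - <<'E'
from h import *
f=grab('wrist'); save(f,'w13.png'); np.save('w13.npy',np.array([f],dtype=object),allow_pickle=True)
E
```

```text
clock: 33.25
position: [0.5078, 0.2299, 0.1961]
eef_rot: [-3.14, 0.0, -0.974]
ft_force: [0.2, 0.8, -1.3]
opening: -0.005
finger_force: 0.0
```

View pics/w13.png

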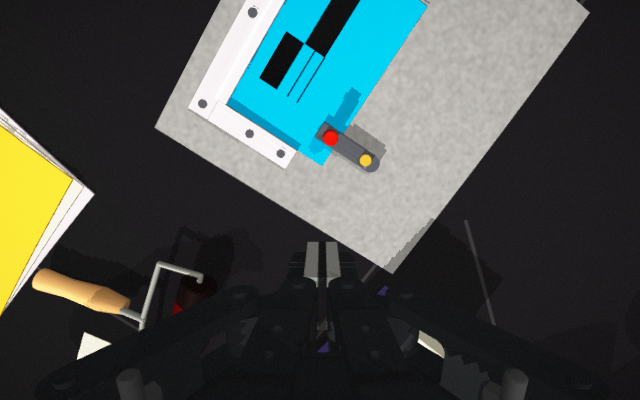

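The clip lies across the near edge, with the knob at (331,137) and the pivot at (366,160). I'll run one numeric check.

Run:
```python
from h import *
f=np.load('w13.npy',allow_pickle=True)[0]
k=jig(plane(f,[(331,136.5)],.0365))[0]; p=jig(plane(f,[(366,160)],.011))[0]; print(k,p,'theta',np.arctan2(*(k-p)))
c=(f['pixels'][...,2].astype(int)-f['pixels'][...,0]>45)
E=np.array([(c[v,:450].nonzero()[0].max()+.5,v) for v in range(20,75,3)]); P=jig(plane(f,E,.003)); a=np.polyfit(P[:,1],P[:,0],1); print('near edge x',np.polyval(a,[-.02,-.16]))
E=np.array([(u,c[:190,u].nonzero()[0].max()+.5) for u in range(240,318,3)]); P=jig(plane(f,E,.003)); a=np.polyfit(P[:,0],P[:,1],1); print('left edge y',np.polyval(a,[-.02,-.11]))
E=np.array([(u,c[:190,u].nonzero()[0].max()+.5) for u in range(300,320,3)]); print('past stop end',jig(plane(f,E,.003))[:,1])
s=robot.get_state(); print(s['clock'],s['ft_force'],abs(s['qvel']).max())
```

```text
[-0.11013312 -0.03250932] [-0.15368514 -0.03118035] theta 1.601301329298325
near edge x [-0.12123935 -0.12066948]
left edge y [-0.00081563 -0.00077612]
past stop end [-0.00034427 -0.00029142 -0.00110021 -0.00104914 -0.00099837 -0.00094788
 -0.00089769]
33.3 [-0.82811245  0.44009109 -0.97077313] 0.02565063463509087
```

Allowing for the camera offset seen at the pivot (about 1.5 mm), the panel is seated to within 1 mm and the clip is at its end stop. I'm handing the job in.

```bash
python3 -c "
from station import ticket
print(ticket.sign_off())"
```

```text
the job is handed in; nothing more can be done
None
```

The turquoise panel is seated square against the back fence and side stop to within about 1 mm by camera, the clip is at its end stop across the near edge, and I handed the job in at 33 s of the 72 s allowed; sign-off gave no verdict.

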